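# Unbolt and open the light-tight hatch over the flow cell

### The arm

A 6-joint arm with a two-finger parallel gripper is mounted at the origin on the work surface. World frame = base frame: x ahead of the robot, y to its left, z up, the work surface at z = 0. Lengths are in mm, angles in rad, forces in N, time in s.
With the tool pointing down it reaches from about 200 to 875 mm from the base axis. Payload 3.4 kg.
Tool frame: the origin (TCP) lies on the mounting face of the last link; the fingertips stand 199 mm ahead of it and the grasp point (between the pads) lies 180 mm ahead of it; z points along the fingers, y is the direction in which the jaws open and shut (so a half turn about z gives the same grasp; the last joint's range is limited). The gripper opens to 94 mm and grips with 3 to 60 N. Pads are 16 mm wide; open, the fingers measure 119 mm over their backs; the gripper's body (75 mm by 177 mm) begins 78 mm behind the grasp point.
Start: joints at [-1.3, 0.276, 1.505, -0, 1.361, -0.121], TCP at [219.563, -531.448, 404.693] pointing down, gripper open.
Joint ranges: [-2.89, 2.89], [-0.75, 2.08], [0.22, 2.7], [-1.18, 4.32], [0.11, 2.71], [-2.7, 2.7]. Speed limits (rad/s): [2.57, 2.57, 3.14, 3.14, 3.14, 3.14].

### API

Orientations are given as a unit quaternion [w, x, y, z].
In Python, from rig import bot gives the robot as it stands.
- The arm moves only by the tool arm_command, never from a script. Its argument "plan" is a list of rows, each a list of 3 entries, a list of its own where there are three numbers: the closure, from 0 (fully open) to 1 (shut), then the shift along the world's x, y, z in units of 40 mm (1.0 is 40 mm), then the turn about the world's z in units of 6 degrees (1.0 is 6 degrees). A call has 1 to 8 rows; each row shifts and turns the commanded pose from where the row before left it; what a row does not reach is not made up. A row lasts 1/12 s, in which the tool goes at most 41.7 mm and 7.16 degrees, less where a joint would pass 70% of its speed; a pose out of reach is approached as far as the arm can. A call is refused whole if a number of a shift passes 1 or a number of a turn 1, either way. A call with a gripper value outside its range is refused whole. The fingers move at their own pace and stop on an object; "grip_force" is the grip in N (left out, the last holds). Time passes only in rows, so rows that do not move let the fingers close. It gives the time, the measured TCP pose, the force and the opening at its end, in the units of the state.
- bot.state(): the state, without advancing time (a new reading comes with each control period).
- bot.read_camera(name): name is "side" or "top" or "wrist"; returns (picture, depth): 400x640x3 uint8, blue, green, red; 400x640 float32, mm along the optical axis (not along the pixel's ray), 0 where there is no reading.
- bot.camera_info(name): a dict with "intrinsics" (3x3 intrinsics, pixels), "extrinsics" (4x4, takes a point from camera to world coordinates). Camera axes: x right, y down, z forward; pixel columns grow to the right and rows downward; lengths in mm; the calibration is good to about 2 mm. A picture is of the moment at which its call begins: read the wrist's pose just before it. camera_info takes no time and is no camera call; for the wrist camera it gives the pose at the moment of the call.
- bot.sign_off(): hands the job in, once; it reports no verdict.
The state is a dict: "t": time; "joints": joint angles; "dq": joint speeds; "tau": joint torques, N m; "position": TCP position; "orientation": TCP orientation; "contact_force": force on the tool from outside, world axes, zero at the start; "moment": the same for the moment, N m; "grip_width": opening from 0.0 (shut) to 1.0 (fully open).
Only numpy, scipy, OpenCV 4.12 (cv2) and the standard library are available. Lean on these libraries where they do the work, as an engineer would, in place of code of your own. Each camera call takes 0.05 s, during which the arm holds its last target.

### The job

The flow cell sits in the dark enclosure under a sliding hatch that is held shut by a barrel bolt. Lift the bolt's handle clear of its notch, draw the bolt all the way back and let the handle lie down in the rear notch; then slide the hatch fully open, to its stop, and let go. Do not force the bolt or the hatch, and do not disturb the bottle, the lens on its post or the spare flow-cell plate that stand beside the enclosure.

Things in the scene. Friction and masses are not known exactly. Their poses are not given: they have to be found in the camera images.
- enclosure: Fixed low box, black panels in an aluminium frame. Origin on the work surface (z = 0) below the centre of the shut hatch; x: the way the hatch opens (roughly away from the robot), y: along the bolt, z up. It spans x -125 to 235 mm, y -157 to 157 mm. Side rails (|y| 106 to 157 mm), tops 130 mm up; front rail 122 mm up. Sizes below are in this frame, with the hatch shut.
- hatch_top (a point): Centre of the top face of the hatch, a black plate 200 mm (x) by 230 mm (y) that slides between the rails, top 122.5 mm up. It carries the barrel bolt and a bar handle, which move with it. Axes as the enclosure's.
- keeper (a point): Centre of the steel keeper, 60 x 25 mm, top 162 mm up, fixed on the enclosure's +y rail at x = 15, y = 134.5 mm. The nose of the shot bolt sits in it and so blocks the hatch.
- bolt_mid (a point): Point on the bolt rod's axis from which its handle grows: x = 15, y = 60, z = 146 mm at the start; it travels with the bolt. The rod is 16 mm thick, 170 mm long, parallel to y, nose to +y. It runs in two guide straps (y = 78 to 94 and -18 to -2 mm, within 16 mm of the axis, tops 162 mm up).
- home_notch (a point): Centre of the home notch (16 mm wide) in the upper edge of the notched guard plate that stands along the +x side of the rod, 15.5 to 20.5 mm from its axis, top 155 mm up. The neck of the handle lies in this notch at the start.
- rear_notch (a point): Centre of the rear notch (24 mm wide) of the same guard plate, 46 mm to -y from the home notch. Between the two stands a ridge 26 mm long, as high as the rest of the plate, over which the handle's neck must be lifted.
- bolt (a joint): Travel of the bolt along the enclosure's -y, m: 0 shot home (the start), 0.050 drawn right back (a stop). With the handle down in the home notch it can move only 2 mm; the handle can drop into the rear notch only beyond 0.040. The nose leaves the keeper at about 0.026. Sliding takes about 2 N.
- bolt_handle (a joint): Angle of the bolt's handle about the rod, rad: 0 lying down in a notch (the handle then points to the enclosure's +x and 15 degrees above level), growing as it is lifted; it clears the guard plate above about 0.65 and stops at 1.2 (84 degrees above level). Let go, it falls by its own weight (about 1 N to lift) into a notch or on to the ridge between the notches.
- knob (a point): Centre of the steel ball (26 mm diameter) on the end of the bolt's handle, 62 mm from the rod's axis along a neck 12 mm thick; at the start 162 mm above the work surface, its underside 26 mm above the hatch, and nothing higher than the rail tops within 60 mm to either side along the rod. It swings on a 62 mm arc about the rod's axis.
- hatch (a joint): Travel of the hatch along the enclosure's +x axis, m: 0 shut, 0.125 fully open (a stop). With the bolt home it has only 1.5 mm of play. It stays where it is left; sliding takes about 3 to 5 N.
- pull_bar (a point): Middle of the grip of the hatch's aluminium bar handle: a 10 mm round bar, 110 mm long along y, on two legs, its axis 38 mm above the hatch (161 mm up), 80 mm from the rod's axis towards the robot. Free: 59 mm on the bolt side; on the robot's side nothing higher than the hatch and front rail.
- reagent_bottle: Bystander: amber glass bottle with black cap, 56 mm wide, 115 mm tall, origin at the centre of its underside.
- post_lens: Bystander: lens in a black ring on a short steel post with a round black foot 62 mm wide, 112 mm tall, origin at the centre of its underside.
- spare_plate: Bystander: clear spare flow-cell plate with four white thumbscrews, 110 x 80 x 22 mm, lying flat, origin at the centre of its underside.

How it is judged (in metres and radians):
On the way, in this order (a step that is already met when the one before it is completed fails the run):
1. the bolt is drawn back and its handle lies down in the rear notch, the hatch not yet slid (value of joint bolt above 0.038 m and value of joint bolt_handle below 0.25 rad and value of joint hatch below 0.05 m), for 0.2 s.
2. the hatch is slid fully open (value of joint hatch above 0.11 m), for 0.2 s.
At the end, for the whole second after the job is handed in: The hatch is open to within 15 mm of its stop and at rest, the bolt is drawn back by at least 38 of its 50 mm and its handle lies down in the rear notch (within 0.25 rad of flat), nothing touched by the robot (value of joint bolt above 0.038 m and value of joint bolt_handle below 0.25 rad and value of joint hatch above 0.11 m and velocity of joint hatch between -0.01 and 0.01 m/s).
It fails at once if the bolt is forced along without its handle lifted out of the notch (value of joint bolt_handle below 0.3 rad and value of joint bolt between 0.008 and 0.032 m).
It fails at once if the hatch is forced against the shot bolt (value of joint hatch above 0.008 m and value of joint bolt below 0.02 m).
It fails at once if the bottle is shoved or tipped (distance of reagent_bottle from where it was at the start of the episode above 0.03 m or angle between reagent_bottle's own z axis and vertical above 0.4 rad).
It fails at once if the post-mounted lens is shoved or tipped (distance of post_lens from where it was at the start of the episode above 0.03 m or angle between post_lens's own z axis and vertical above 0.4 rad).
It fails at once if the spare plate is shoved or tipped (distance of spare_plate from where it was at the start of the episode above 0.03 m or angle between spare_plate's own z axis and vertical above 0.4 rad).
It also fails if it takes over 54 s, if anything falls off the work surface, if the arm or the gripper's body presses on something with over 40 N, if the wrist force passes 120 N, or if a joint passes its speed limit or range.

## Working session

There is one attempt and no reset: what is moved stays moved. The work goes in short steps, Python scripts to look and compute and a tool call to move; the robot and the scene stay as the last step left them, time stands still between calls to the robot, and variables do not carry over. Pictures are saved under pics/ and viewed, and the job is handed in when it is done.

Besides the shell and the picture viewer there is one more tool, called after "Call:" by a JSON object that holds its "fn" and its "kwargs". arm_command: Moves the arm, as the interface text tells. Its arguments: {"type":"object","properties":{"plan":{"type":"array"},"grip_force":{"type":"number"}},"required":["plan"]}

```bash
mkdir -p pics; ls
python3 - <<'E'
from rig import bot
import cv2,numpy as np
s=bot.state();print(s)
for n in("side","top"):
    i=bot.camera_info(n);print(n,np.round(i["intrinsics"],1).tolist(),np.round(i["extrinsics"],3).tolist())
    p,d=bot.read_camera(n);cv2.imwrite(f"pics/{n}0.png",p);np.save(f"pics/{n}0.npy",d)
E
```

```text
pics
{'t': 0.0, 'joints': array([-1.30000743e+00,  2.76603673e-01,  1.50610265e+00, -2.73838212e-05,
        1.36070689e+00, -1.20990068e-01]), 'dq': array([ 0.00056057, -0.00079497,  0.00016969, -0.00050688,  0.00052119,
        0.00139333]), 'tau': array([-3.06760569e-05, -4.04585016e+01, -2.37228137e+01,  7.01377192e-02,
        3.43480613e-02, -1.57540640e-04]), 'position': array([ 219.49513129, -531.23854244,  403.81162362]), 'orientation': array([-9.06724488e-04,  9.80873965e-01,  1.94641816e-01, -8.14663085e-05]), 'contact_force': array([0.23041691, 0.31513237, 0.17836569]), 'moment': array([0.00152988, 0.0488264 , 0.05946517]), 'grip_width': 0.9999226355670645}
side [[514.4, 0.0, 320.9], [0.0, 514.4, 187.8], [0.0, 0.0, 1.0]] [[-0.914, -0.279, 0.295, 235.609], [-0.406, 0.645, -0.648, 720.76], [-0.009, -0.712, -0.702, 910.418], [0.0, 0.0, 0.0, 1.0]]
top [[419.6, 0.0, 328.1], [0.0, 419.6, 200.6], [0.0, 0.0, 1.0]] [[0.008, -0.985, 0.173, 422.744], [-1.0, -0.004, 0.024, -10.906], [-0.023, -0.173, -0.985, 973.993], [0.0, 0.0, 0.0, 1.0]]
```

View pics/side0.png

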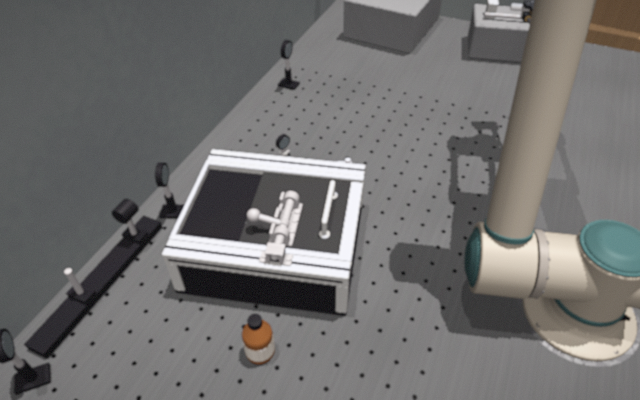

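View pics/top0.png

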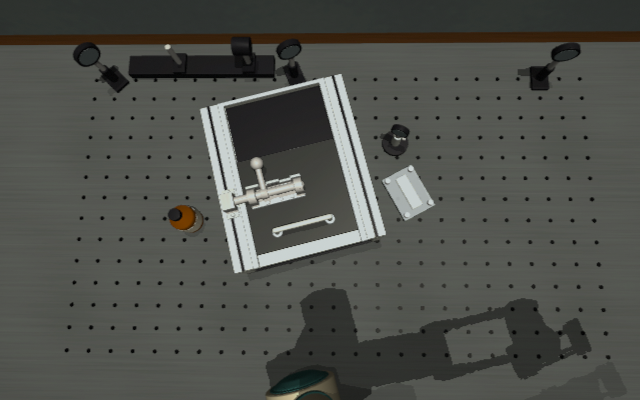

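Run:
```python
import cv2
a=cv2.imread("pics/top0.png")[60:290,180:400]
cv2.imwrite("pics/topc.png",cv2.resize(a,None,fx=2.6,fy=2.6,interpolation=cv2.INTER_CUBIC))
a=cv2.imread("pics/side0.png")[140:320,160:380]
cv2.imwrite("pics/sidec.png",cv2.resize(a,None,fx=3,fy=3,interpolation=cv2.INTER_CUBIC))
```

```text
(no output)
```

View pics/topc.png

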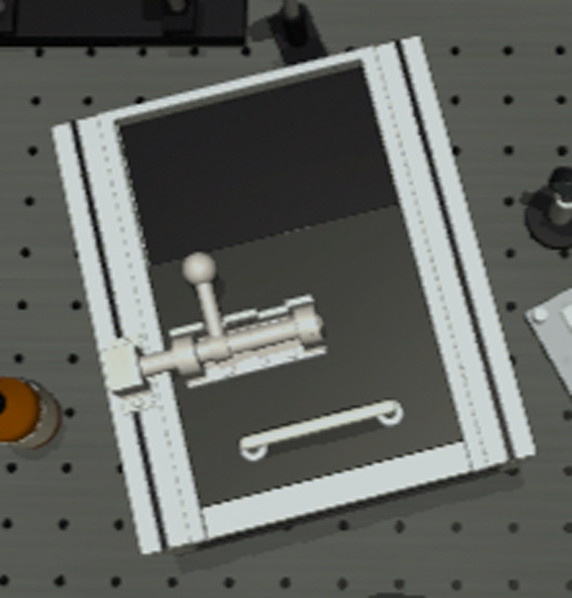

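View pics/sidec.png

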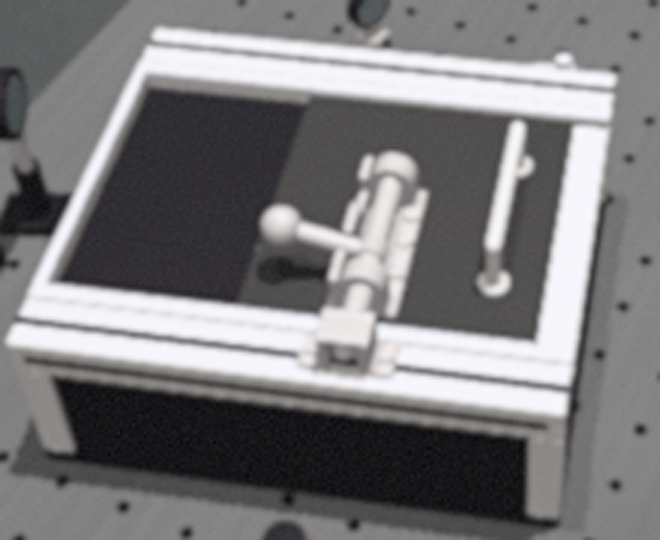

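The crops show the box turned left by about 12°. In the top crop the knob is at (199,268), the bar runs from (243,446) to (398,408), the keeper is at (122,362), and the rail corners are at (53,128), (420,38), (535,455) and (143,553).

```bash
cat > h.py <<'E'
import numpy as np,cv2
def ray(info,u,v,z):
    K=np.array(info["intrinsics"]);T=np.array(info["extrinsics"])
    d=T[:3,:3]@np.linalg.solve(K,[u,v,1.]);o=T[:3,3]
    return o+d*(z-o[2])/d[2]
E
python3 - <<'E'
from rig import bot
from h import *
I=bot.camera_info("top");S=bot.camera_info("side")
f=lambda x,y,z:ray(I,180+x/2.6,60+y/2.6,z)
g=lambda x,y,z:ray(S,160+x/3,140+y/3,z)
c=[f(x,y,130) for x,y in((53,128),(420,38),(535,455),(143,553))]
model=np.array([[235,157],[235,-157],[-125,-157],[-125,157.]])
W=np.array([p[:2] for p in c])
for p in c:print("corner",p.round(1))
mc=model.mean(0);wc=W.mean(0);H=(model-mc).T@(W-wc);U,_,V=np.linalg.svd(H);R=V.T@U.T
print("sizes",[np.linalg.norm(W[i]-W[i-1]).round(1) for i in range(4)])
t=wc-R@mc;yaw=np.degrees(np.arctan2(R[1,0],R[0,0]));print("enc",t.round(1),yaw)
E=lambda x,y:(R@[x,y]+t).round(1)
kz=162
print("knob pred",E(15+62*np.cos(np.radians(15)),60),"top",f(199,268,162).round(1),"side",g(280,225,162).round(1))
print("bar pred",E(-65,55),E(-65,-55),E(-65,0),"top",f(243,446,161).round(1),f(398,408,161).round(1),"side",g(492,245,161).round(1),g(518,125,161).round(1))
print("keeper pred",E(15,134.5),f(122,362,162).round(1),g(345,332,162).round(1))
d=np.load("pics/top0.npy")
K=np.array(I["intrinsics"]);T=np.array(I["extrinsics"])
for n,x,y in(("knob",199,268),("keeper",122,362),("bar",320,428)):
    u,v=180+x/2.6,60+y/2.6;z=d[round(v),round(u)];print(n,(T[:3,:3]@(np.linalg.solve(K,[u,v,1])*z)+T[:3,3]).round(1))
E
```

```text
corner [768.4 284.8 130. ]
corner [846.8 -17.  130. ]
corner [ 501.4 -106.7  130. ]
corner [424.3 194.1 130. ]
sizes [np.float64(355.8), np.float64(311.8), np.float64(356.9), np.float64(310.5)]
enc [582.   74.9] 14.581000701550254
knob pred [639.4 151.9] top [641.2 153.1 162. ] side [640.9 152.9 162. ]
bar pred [505.3 111.8] [533.    5.4] [519.1  58.6] top [503.9 114.9 161. ] [533.2  -1.1 161. ] side [506.6 112.7 161. ] [534.9   2.8 161. ]
keeper pred [562.7 208.9] [567.3 209.1 162. ] [560.5 214.9 162. ]
knob [638.1 150.7 173.6]
keeper [567.2 208.9 162.7]
bar [517.4  57.1 164.1]
```

Call:
{"fn": "arm_command", "kwargs": {"plan": [[0,[0.5,0.85,0],-0.33],[0,[0.5,0.85,0],-0.33],[0,[0.5,0.85,0],-0.33],[0,[0.5,0.85,0],-0.33],[0,[0.5,0.85,0],0],[0,[0.5,0.85,0],0],[0,[0.5,0.85,0],0],[0,[0.5,0.85,0],0]], "grip_force": 10}}

```text
t: 0.77
position: [379.9, -257.6, 404.5]
orientation: [-0.0, 0.992, 0.126, -0.0]
contact_force: [0.0, -0.9, 0.5]
grip_width: 1.0
```

Call:
{"fn": "arm_command", "kwargs": {"plan": [[0.3,[0.5,0.85,0],0],[0.3,[0.5,0.85,0],0],[0.3,[0.5,0.85,0],0],[0.3,[0.5,0.85,0],0],[0.3,[0.5,0.85,0],0],[0.3,[0.5,0.85,0],0],[0.3,[0.5,0.85,0],0],[0.3,[0.5,0.85,0],0]]}}

```text
t: 1.43
position: [540.0, 14.6, 404.4]
orientation: [0.0, 0.992, 0.127, -0.0]
contact_force: [0.6, -0.4, 0.1]
grip_width: 0.704
```

Run:
```python
from rig import bot
print(bot.state())
```

```text
{'t': 1.4333, 'joints': array([-1.01725019e-01,  2.23824506e-01,  1.57813040e+00, -3.30662805e-04,
        1.34025331e+00,  1.21521334e+00]), 'dq': array([ 0.82521301,  0.36569318, -0.48980286, -0.00626306,  0.11107128,
        0.81963248]), 'tau': array([ -2.45337501, -40.18636107, -21.77090764,   0.26390841,
         0.07076279,  -0.66008784]), 'position': array([539.98414301,  14.578625  , 404.38785811]), 'orientation': array([ 8.69923994e-05,  9.91950477e-01,  1.26625948e-01, -3.36252695e-04]), 'contact_force': array([ 0.63945435, -0.43964807,  0.07762492]), 'moment': array([-6.96915635e-03,  1.18904736e-02, -2.06196514e-05]), 'grip_width': 0.7036153949178149}
```

Call:
{"fn": "arm_command", "kwargs": {"plan": [[0.3,[0.5,0.85,0],0],[0.3,[0.5,0.85,0],0],[0.3,[0.5,0.85,0],0],[0.3,[0,0,0],0],[0.3,[0,0,0],0]]}}

```text
t: 1.85
position: [600.1, 116.4, 403.5]
orientation: [0.0, 0.992, 0.128, -0.001]
contact_force: [-0.5, -1.0, -0.2]
grip_width: 0.702
```

Run:
```python
from rig import bot
import cv2,numpy as np
s=bot.state();i=bot.camera_info("wrist");p,d=bot.read_camera("wrist")
print(s["position"],i["intrinsics"],i["extrinsics"])
cv2.imwrite("pics/w1.png",p);np.save("pics/w1.npy",d);np.savez("pics/w1i.npz",intrinsics=i["intrinsics"],extrinsics=i["extrinsics"])
```

```text
[600.05858964 116.35505916 403.48053515] [[290.24677158   0.         322.96092549]
 [  0.         290.24677158 202.12789539]
 [  0.           0.           1.        ]] [[ 2.55518953e-01 -9.29141597e-01 -2.67218931e-01  6.77833872e+02]
 [-9.66803960e-01 -2.45682200e-01 -7.02165218e-02  1.34937235e+02]
 [-4.09843814e-04  2.76289973e-01 -9.61074234e-01  3.82205550e+02]
 [ 0.00000000e+00  0.00000000e+00  0.00000000e+00  1.00000000e+00]]
```

View pics/w1.png

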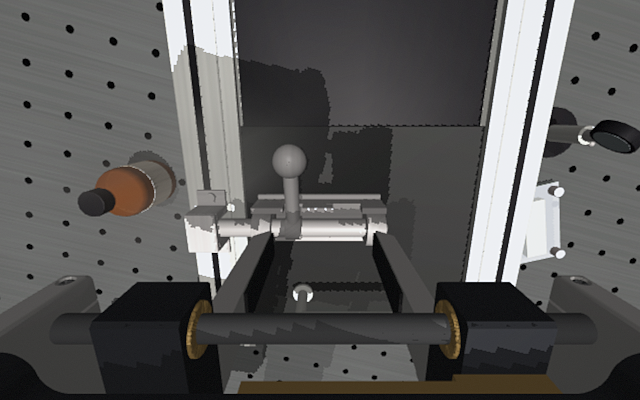

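The wrist view shows the knob at (289,161). The hatch edge lies level along row 125, so the yaw fits.

Run:
```python
from h import *
i=np.load("pics/w1i.npz");p=cv2.imread("pics/w1.png");d=np.load("pics/w1.npy")
g=cv2.cvtColor(p,cv2.COLOR_BGR2GRAY)
c=cv2.HoughCircles(cv2.medianBlur(g,3)[130:190,255:325],cv2.HOUGH_GRADIENT,1,30,param1=80,param2=12,minRadius=12,maxRadius=22);print(c)
for k in c[0][:2]: print(ray(i,255+k[0],130+k[1],162).round(1))
print(d[161,289], ray(i,289,161,162).round(1))
# hatch far edge y direction & guard: rod rear end etc
a=ray(i,245,125,122.5);b=ray(i,480,125,122.5);print("hatch edge",a.round(1),b.round(1),np.degrees(np.arctan2(*(a-b)[[1,0]]))-90)
```

```text
[[[33.5 30.5 16.6]]]
[641.7 152.5 162. ]
208.4478 [641.4 152.  162. ]
hatch edge [655.5 198.9 122.5] [707.4   2.4 122.5] 14.804813470484731
```

Call:
{"fn": "arm_command", "kwargs": {"plan": [[0.3,[0.51,0.45,0],0],[0.3,[0.52,0.45,0],0],[0.3,[0,0,0],0],[0.3,[0,0,-0.5],0],[0.3,[0,0,-0.5],0],[0.3,[0,0,-0.54],0],[0.3,[0,0,0],0],[0.3,[0,0,0],0]]}}

```text
t: 2.57
position: [639.8, 149.0, 342.3]
orientation: [0.0, 0.992, 0.126, -0.002]
contact_force: [0.7, -0.4, 0.7]
grip_width: 0.702
```

Run:
```python
from rig import bot
import cv2,numpy as np
s=bot.state();p,d=bot.read_camera("wrist")
print(s["position"],s["contact_force"])
cv2.imwrite("pics/w2.png",p)
p,d=bot.read_camera("side");cv2.imwrite("pics/s2.png",cv2.resize(p[100:320,160:380],None,fx=2.6,fy=2.6))
```

```text
[639.83347767 149.00900804 342.34873928] [ 0.74010549 -0.36105151  0.68541256]
```

View pics/w2.png

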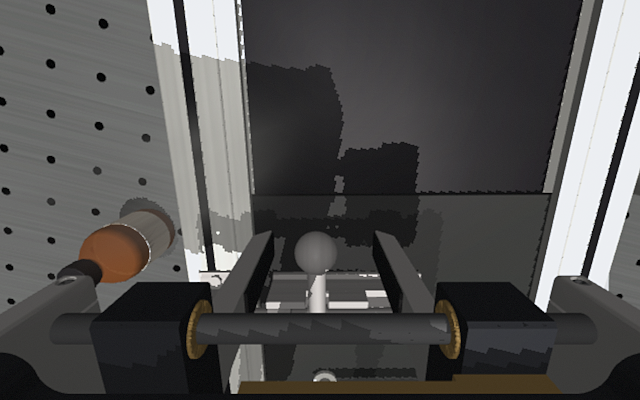

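View pics/s2.png

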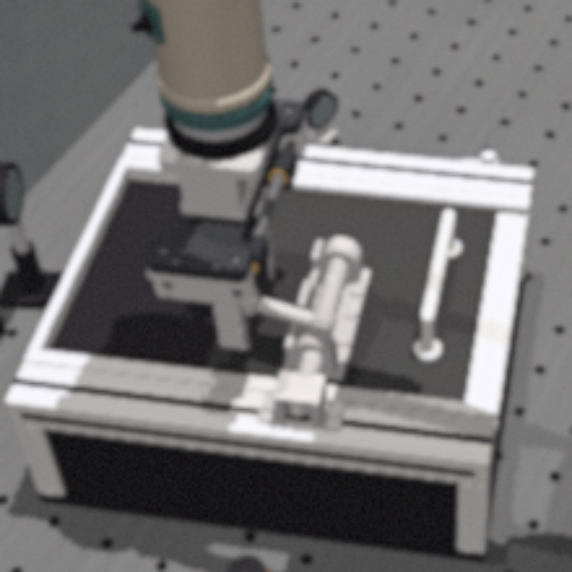

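The fingers straddle the ball, which is at (317,252), about 3 mm left of their midline at column 323. I'll correct that and close.

Call:
{"fn": "arm_command", "kwargs": {"plan": [[0.3,[0.04,0.09,0],0],[0.3,[0,0,0],0],[1,[0,0,0],0],[1,[0,0,0],0],[1,[0,0,0],0],[1,[0,0,0],0],[1,[0,0,0],0],[1,[0,0,0],0]], "grip_force": 15}}

```text
t: 3.33
position: [642.3, 154.2, 343.0]
orientation: [0.0, 0.992, 0.126, -0.0]
contact_force: [-0.0, 0.5, -0.0]
grip_width: 0.312
```

Run:
```python
from rig import bot
import cv2,numpy as np
s=bot.state();p,d=bot.read_camera("wrist")
print(s["position"],s["contact_force"],s["grip_width"]*94)
cv2.imwrite("pics/w3.png",p)
# arc deltas in world from knob angle 15deg up
x=np.radians(14.7)
prev=np.array([62*np.cos(np.radians(15)),62*np.sin(np.radians(15))])
for a in(25,35,45,55,65,70):
    q=62*np.array([np.cos(np.radians(a)),np.sin(np.radians(a))]);dd=q-prev;prev=q
    print(a,np.round(np.array([dd[0]*np.cos(x),dd[0]*np.sin(x),dd[1]])/40,3))
```

```text
[642.34453931 154.16032268 343.02983255] [-0.00067549  0.48330634 -0.03084436] 29.31784490391287
25 [-0.089 -0.023  0.254]
35 [-0.131 -0.034  0.234]
45 [-0.168 -0.044  0.207]
55 [-0.2   -0.053  0.174]
65 [-0.226 -0.059  0.135]
70 [-0.121 -0.032  0.052]
```

View pics/w3.png

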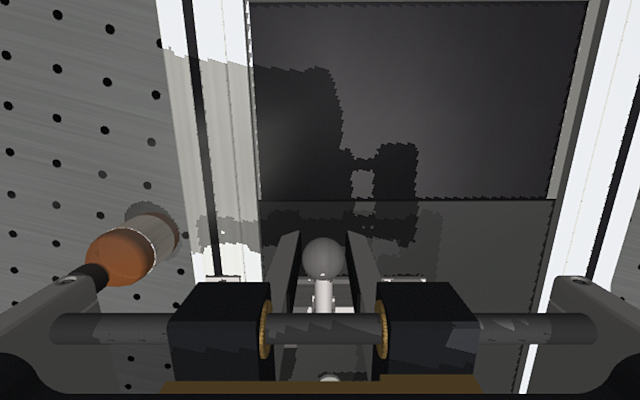

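Call:
{"fn": "arm_command", "kwargs": {"plan": [[1,[0,0,0],0],[1,[0,0,0],0],[1,[0,0,0],0],[1,[0,0,0],0]]}}

```text
t: 3.72
position: [642.3, 154.2, 343.0]
orientation: [-0.0, 0.992, 0.126, -0.0]
contact_force: [-0.4, 1.2, 0.1]
grip_width: 0.265
```

Call:
{"fn": "arm_command", "kwargs": {"plan": [[1,[-0.04,-0.01,0.13],0],[1,[-0.05,-0.01,0.13],0],[1,[-0.06,-0.02,0.12],0],[1,[-0.07,-0.02,0.12],0],[1,[-0.08,-0.02,0.1],0],[1,[-0.09,-0.02,0.1],0],[1,[0,0,0],0],[1,[0,0,0],0]]}}

```text
t: 4.38
position: [626.4, 150.1, 371.6]
orientation: [0.0, 0.992, 0.126, 0.0]
contact_force: [1.1, 0.6, -1.5]
grip_width: 0.268
```

Call:
{"fn": "arm_command", "kwargs": {"plan": [[1,[-0.1,-0.025,0.09],0],[1,[-0.1,-0.025,0.085],0],[1,[-0.11,-0.03,0.07],0],[1,[-0.12,-0.03,0.065],0],[1,[0,0,0],0],[1,[0,0,0],0]]}}

```text
t: 4.88
position: [609.3, 145.6, 384.0]
orientation: [0.0, 0.992, 0.126, 0.0]
contact_force: [0.6, 0.6, 0.3]
grip_width: 0.266
```

Run:
```python
from rig import bot
import cv2,numpy as np
s=bot.state();p,d=bot.read_camera("wrist")
print(s["position"],s["contact_force"],s["grip_width"]*94)
q,d=bot.read_camera("side");q=cv2.resize(q[100:320,160:380],None,fx=1.8,fy=1.8)
cv2.imwrite("pics/w4.png",np.hstack([p[:396,150:550],q]))
```

```text
[609.25079281 145.61481356 384.01919826] [0.64878776 0.64547335 0.32493411] 24.958201147223146
```

View pics/w4.png

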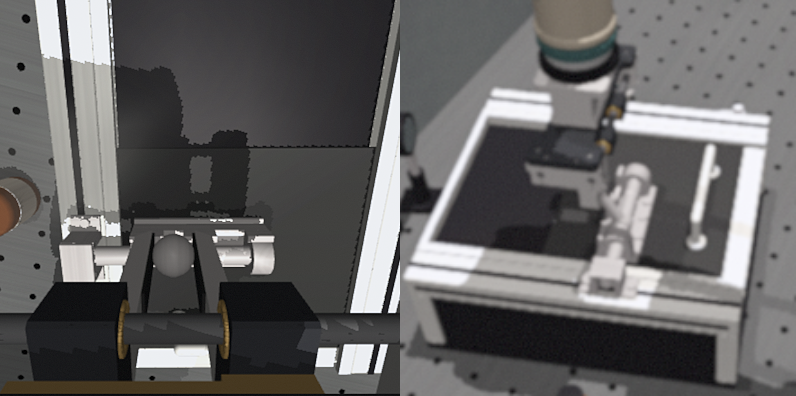

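The handle stands about 50° above its notch, with the ball still between the pads at (173,255). Next I draw the bolt back.

Call:
{"fn": "arm_command", "kwargs": {"plan": [[1,[0.05,-0.19,0],0],[1,[0.05,-0.19,0],0],[1,[0.05,-0.19,0],0],[1,[0.05,-0.19,0],0],[1,[0.05,-0.19,0],0],[1,[0.05,-0.19,0],0],[1,[0,0,0],0],[1,[0,0,0],0]]}}

```text
t: 5.65
position: [622.1, 98.7, 383.7]
orientation: [0.001, 0.992, 0.126, 0.001]
contact_force: [2.1, -2.3, 1.1]
grip_width: 0.269
```

Run:
```python
from rig import bot
import cv2,numpy as np
s=bot.state();p,d=bot.read_camera("wrist")
print(s["position"],s["contact_force"],s["grip_width"]*94)
q,d=bot.read_camera("side");q=cv2.resize(q[100:320,160:380],None,fx=1.8,fy=1.8)
cv2.imwrite("pics/w5.png",np.hstack([p[:396,150:550],q]))
```

```text
[622.12672654  98.70246931 383.70915015] [ 2.14020834 -2.25328673  1.10562701] 25.249187464110978
```

View pics/w5.png

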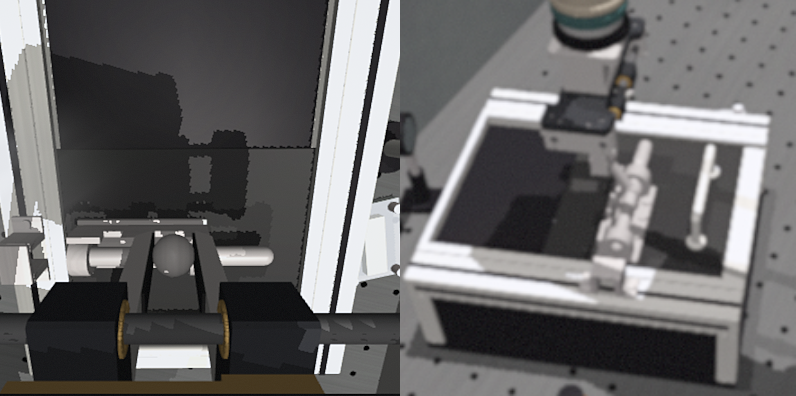

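The bolt has moved 48.6 mm and its nose is out of the keeper. Now I lower the handle along the same arc.

Call:
{"fn": "arm_command", "kwargs": {"plan": [[1,[0.12,0.03,-0.065],0],[1,[0.11,0.03,-0.07],0],[1,[0.1,0.025,-0.085],0],[1,[0.1,0.025,-0.09],0],[1,[0.09,0.02,-0.1],0],[1,[0.08,0.02,-0.1],0],[1,[0,0,0],0],[1,[0,0,0],0]]}}

```text
t: 6.42
position: [645.5, 106.3, 362.2]
orientation: [-0.0, 0.992, 0.126, -0.001]
contact_force: [0.2, -0.6, -0.8]
grip_width: 0.264
```

Call:
{"fn": "arm_command", "kwargs": {"plan": [[1,[0.07,0.02,-0.12],0],[1,[0.06,0.02,-0.12],0],[1,[0.05,0.01,-0.13],0],[1,[0.03,0.01,-0.1],0],[1,[0,0,0],0],[1,[0,0,0],0]]}}

```text
t: 6.92
position: [654.0, 108.6, 344.0]
orientation: [-0.0, 0.992, 0.126, -0.0]
contact_force: [0.3, -0.1, -0.0]
grip_width: 0.268
```

Run:
```python
from rig import bot
import cv2,numpy as np
s=bot.state();p,d=bot.read_camera("wrist")
print(s["position"],s["contact_force"],s["grip_width"]*94)
q,d=bot.read_camera("side");q=cv2.resize(q[100:320,160:380],None,fx=1.8,fy=1.8)
cv2.imwrite("pics/w6.png",np.hstack([p[:396,150:550],q]))
```

```text
[654.0426343  108.64828525 343.97571464] [ 0.33962018 -0.05647007 -0.01490502] 25.16912572994708
```

View pics/w6.png

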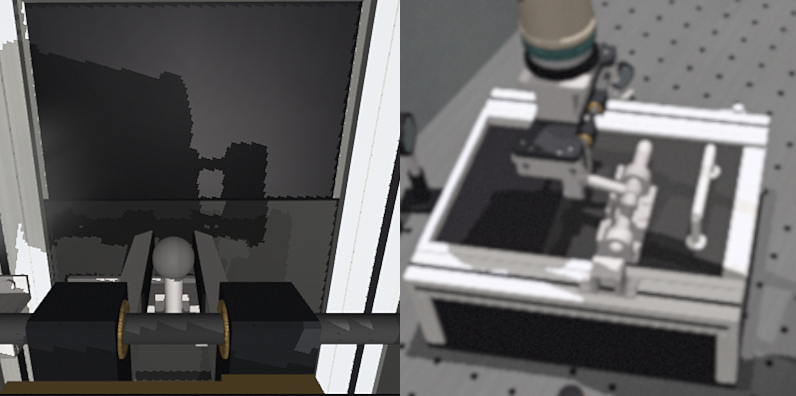

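The handle lies down at its starting height to within 1 mm, with the bolt about 47 mm back. I'll release and rise.

Call:
{"fn": "arm_command", "kwargs": {"plan": [[0.4,[0,0,0],0],[0.4,[0,0,0],0],[0.4,[0,0,0],0],[0.4,[0,0,0],0],[0.4,[0,0,0.5],0],[0.4,[0,0,0.5],0],[0.4,[0,0,0.5],0],[0.4,[0,0,0],0]]}}

```text
t: 7.68
position: [654.8, 108.7, 408.8]
orientation: [0.0, 0.992, 0.126, 0.004]
contact_force: [0.0, 0.0, 0.9]
grip_width: 0.594
```

Call:
{"fn": "arm_command", "kwargs": {"plan": [[1,[-0.79,-0.28,0],0],[1,[-0.79,-0.28,0],0],[1,[-0.79,-0.28,0],0],[1,[-0.79,-0.28,0],0],[1,[-0.8,-0.29,0],0],[1,[0,0,0],0],[1,[0,0,0],0],[1,[0,0,0],0]]}}

```text
t: 8.35
position: [496.1, 52.2, 404.2]
orientation: [0.0, 0.992, 0.126, 0.001]
contact_force: [0.4, 1.0, 0.1]
grip_width: 0.071
```

Run:
```python
from rig import bot
import cv2,numpy as np
s=bot.state();i=bot.camera_info("wrist");p,d=bot.read_camera("wrist")
print(s["position"],s["contact_force"],s["grip_width"]*94)
np.savez("pics/w7i.npz",intrinsics=i["intrinsics"],extrinsics=i["extrinsics"])
q,d=bot.read_camera("side");q=cv2.resize(q[100:320,160:380],None,fx=1.8,fy=1.8)
cv2.imwrite("pics/w7.png",np.hstack([p[:396,150:550],q]))
```

```text
[496.05533705  52.19028684 404.23380699] [0.36596815 0.98802016 0.1122872 ] 6.655545857689146
```

View pics/w7.png

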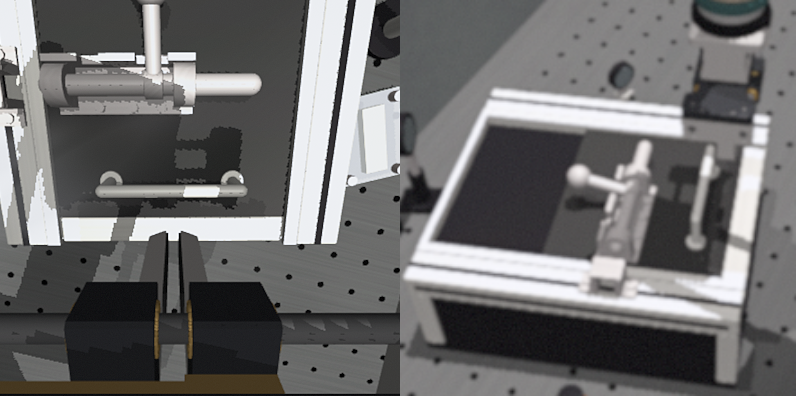

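The handle lies in the rear notch and the bolt is clear of the keeper. The bar is at full-frame (322,190).

Run:
```python
from h import *
i=np.load("pics/w7i.npz");print(ray(i,322,190,161).round(1),ray(i,247,189,161).round(1),ray(i,397,190,161).round(1))
```

```text
[522.3  57.9 161. ] [508.2 115.1 161. ] [537.2   0.8 161. ]
```

Call:
{"fn": "arm_command", "kwargs": {"plan": [[1,[0,0,-0.4],0],[1,[0,0,-0.4],0],[1,[0,0,-0.4],0],[1,[0,0,-0.28],0],[1,[0,0,0],0],[1,[0,0,0],0]]}}

```text
t: 8.95
position: [496.5, 52.4, 344.4]
orientation: [-0.0, 0.992, 0.127, -0.001]
contact_force: [-0.0, -1.1, 0.6]
grip_width: 0.006
```

Call:
{"fn": "arm_command", "kwargs": {"plan": [[1,[0.12,0.03,0],0],[1,[0.12,0.03,0],0],[1,[0.12,0.03,0],0],[1,[0.15,0.04,0],0],[1,[0.2,0.05,0],0],[1,[0.2,0.05,0],0],[1,[0.2,0.05,0],0],[1,[0.2,0.05,0],0]]}}

```text
t: 9.62
position: [548.8, 65.7, 345.2]
orientation: [-0.0, 0.992, 0.126, -0.0]
contact_force: [-3.1, -0.8, 3.0]
grip_width: 0.004
```

Call:
{"fn": "arm_command", "kwargs": {"plan": [[1,[0.2,0.05,0],0],[1,[0.2,0.055,0],0],[1,[0.2,0.055,0],0],[1,[0.2,0.055,0],0],[1,[0.2,0.055,0],0],[1,[0.2,0.055,0],0],[1,[0.2,0.055,0],0],[1,[0,0,0],0]]}}

```text
t: 10.28
position: [606.3, 81.0, 344.9]
orientation: [-0.0, 0.992, 0.126, 0.002]
contact_force: [0.8, 0.6, 0.4]
grip_width: 0.005
```

Run:
```python
from rig import bot
import cv2,numpy as np
s=bot.state();p,d=bot.read_camera("wrist")
print(s["position"],s["contact_force"],s["grip_width"]*94)
q,d=bot.read_camera("side");q=cv2.resize(q[100:320,160:380],None,fx=1.8,fy=1.8)
cv2.imwrite("pics/w8.png",np.hstack([p[:396,150:550],q]))
```

```text
[606.27592845  80.95769458 344.94260976] [0.771994   0.62638171 0.36195249] 0.4520586052849021
```

View pics/w8.png

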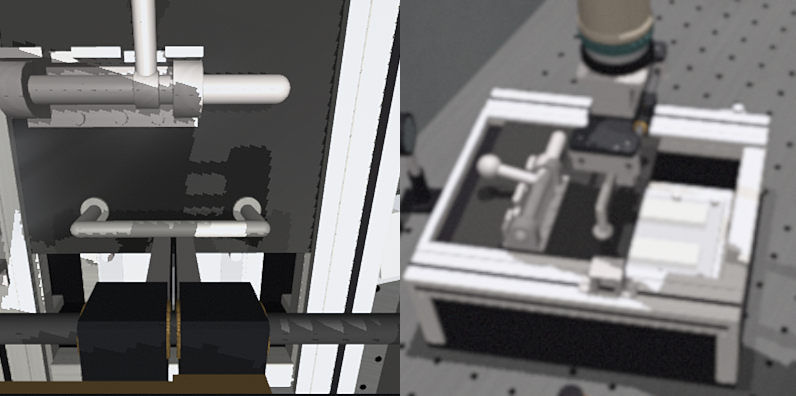

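The hatch is sliding, with the bar in front of the fingers and about 100 mm open. I continue gently.

Call:
{"fn": "arm_command", "kwargs": {"plan": [[1,[0.1,0.026,0],0],[1,[0.1,0.026,0],0],[1,[0.1,0.026,0],0],[1,[0.1,0.026,0],0],[1,[0.05,0.013,0],0],[1,[0.05,0.013,0],0],[1,[0,0,0],0]]}}

```text
t: 10.97
position: [624.4, 86.0, 345.0]
orientation: [-0.0, 0.992, 0.126, 0.0]
contact_force: [-1.1, 0.3, 0.9]
grip_width: 0.004
```

Call:
{"fn": "arm_command", "kwargs": {"plan": [[1,[0.02,0.005,0],0],[1,[0.02,0.005,0],0],[1,[0.02,0.005,0],0]]}}

```text
t: 11.22
position: [626.1, 86.4, 345.0]
orientation: [-0.0, 0.992, 0.126, -0.0]
contact_force: [-3.3, -0.0, 0.3]
grip_width: 0.004
```

Call:
{"fn": "arm_command", "kwargs": {"plan": [[1,[0.02,0.005,0],0],[1,[0.02,0.005,0],0],[1,[0.02,0.005,0],0]]}}

```text
t: 11.47
position: [628.5, 87.0, 345.0]
orientation: [-0.0, 0.992, 0.126, -0.001]
contact_force: [-5.7, -0.0, 1.6]
grip_width: 0.006
```

Call:
{"fn": "arm_command", "kwargs": {"plan": [[1,[0.02,0.005,0],0],[1,[0.02,0.005,0],0],[1,[0,0,0],0]]}}

```text
t: 11.72
position: [629.1, 87.2, 345.0]
orientation: [0.0, 0.992, 0.127, -0.002]
contact_force: [-7.2, -1.3, 2.9]
grip_width: 0.004
```

Run:
```python
from rig import bot
from h import *
s=bot.state();i=bot.camera_info("wrist");p,d=bot.read_camera("wrist")
print(s["position"],s["contact_force"])
np.savez("pics/w9i.npz",intrinsics=i["intrinsics"],extrinsics=i["extrinsics"])
cv2.imwrite("pics/w9.png",p)
```

```text
[629.10805381  87.1507575  345.00333151] [-7.24761418 -1.25235461  2.94581221]
```

View pics/w9.png

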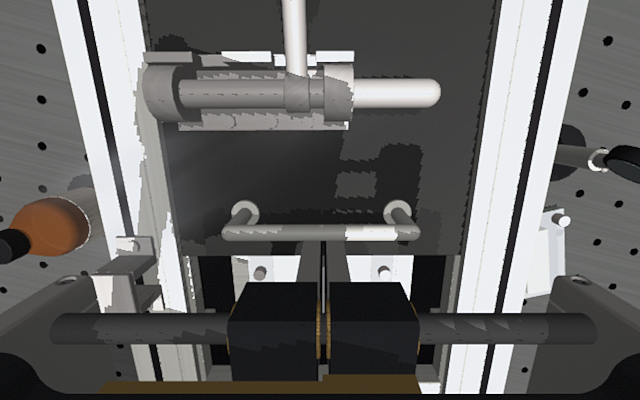

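The force rose past the 3 to 5 N sliding friction and the motion stopped, so the hatch is at its stop. The bar is at (321,232). Backing off and rising.

Call:
{"fn": "arm_command", "kwargs": {"plan": [[1,[-0.2,-0.05,0],0],[1,[-0.3,-0.08,0],0],[1,[0,0,0],0],[1,[0,0,0.6],0],[1,[0,0,0.8],0],[1,[0,0,0.8],0],[1,[-0.6,-0.16,0],0],[1,[-0.8,-0.2,0],0]]}}

```text
t: 12.43
position: [557.2, 67.8, 435.6]
orientation: [0.001, 0.992, 0.127, 0.005]
contact_force: [-1.0, -0.7, -0.6]
grip_width: 0.006
```

Call:
{"fn": "arm_command", "kwargs": {"plan": [[1,[-0.8,-0.2,0],0],[1,[-0.8,-0.2,0],0],[1,[0,0,0],0],[1,[0,0,0],0],[1,[0,0,0],0]]}}

```text
t: 12.85
position: [491.5, 51.7, 433.9]
orientation: [0.0, 0.992, 0.126, 0.002]
contact_force: [0.4, -0.2, 0.2]
grip_width: 0.004
```

Run:
```python
from rig import bot
from h import *
s=bot.state();print(s["t"],s["position"],s["contact_force"])
i=bot.camera_info("wrist");p,d=bot.read_camera("wrist");q,_=bot.read_camera("side");t,_=bot.read_camera("top")
np.savez("pics/w10i.npz",intrinsics=i["intrinsics"],extrinsics=i["extrinsics"])
cv2.imwrite("pics/w10.png",p);cv2.imwrite("pics/s10.png",np.hstack([cv2.resize(q[100:320,160:380],None,fx=1.8,fy=1.8),cv2.resize(t[60:280,180:400],None,fx=1.8,fy=1.8)]))
```

```text
12.85 [491.51426357  51.74981582 433.91945159] [ 0.40491226 -0.19678643  0.17349988]
```

View pics/w10.png

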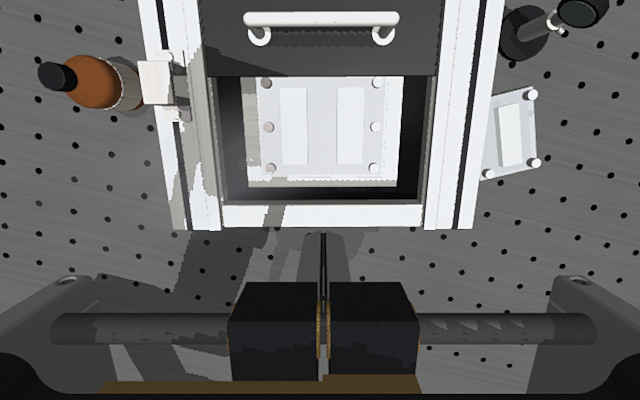

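View pics/s10.png

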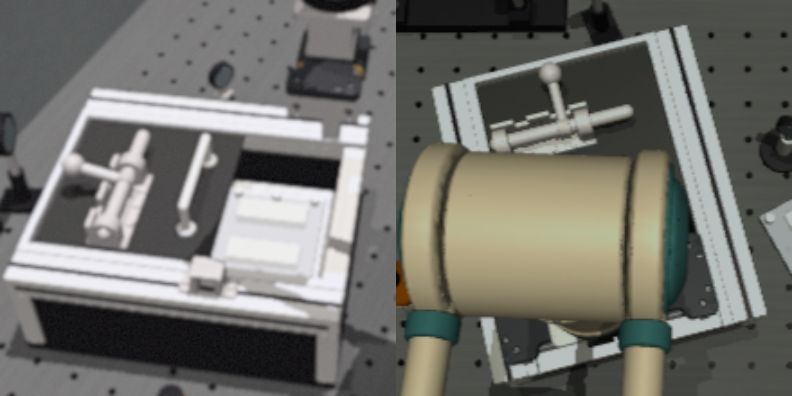

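Run:
```python
from rig import bot
from h import *
i=np.load("pics/w10i.npz");b=ray(i,321,19,161);I=bot.camera_info("top")
k=ray(I,180+(550-396)/1.8,60+73/1.8,162)
e=np.array([np.cos(np.radians(14.7)),np.sin(np.radians(14.7))]);n=np.array([-e[1],e[0]])
dk=(k[:2]-[641.2,153.1])
print("bar",b,"hatch",(b[:2]-[522.3,57.9])@e,"knob",k,"dx,dy",dk@e,dk@n)
```

```text
bar [641.69010415  90.22450435 161.        ] hatch 123.68479752913643 knob [774.00886393 139.47644662 162.        ] dx,dy 125.00464646295583 -46.87892819592551
```

```bash
python3 -c "
from rig import bot
print(bot.sign_off())"
```

```text
the job is handed in; nothing more can be done
None
```

I drew the bolt, opened the hatch to its stop, and handed the job in after about 13 s of the 54 s allowed. The sign-off reports no verdict.

**What I did:**
1. I gripped the knob, lifted it about 50° along its arc, and drew the bolt back about 48 mm.
2. I laid the handle down in the rear notch and let go.
3. With closed fingers I pushed the bar handle until the hatch reached its stop. The force rose to about 7 N there, just above the 3–5 N of sliding.
4. I backed off and raised the arm clear.

**Last checks:**

| Check | Result |
|---|---|
| Hatch travel, from the bar in the wrist view | about 124 mm |
| Hatch travel, from the knob in the top view | about 125 mm |
| Bolt travel, from the knob in the top view | about 47 mm back |
| Handle | lying down in the rear notch |
| Bottle, lens and spare plate | upright or flat in the last wrist view, nothing seen displaced; I did not measure their positions |
| Wrist force with the arm clear | about zero |

No check failed. The measured TCP settled 2–4 mm off the commanded position on a few moves, so I corrected from the measured pose.

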